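Nest the small tin in the twist-fit canister and close it

TASK

Stand the small lidded tin upright inside the lower half of the round steel canister, then put the tall hollow cover down over it and turn the cover clockwise until it is locked fully home on the lower half. The slots in the neck are not lined up for you: feel for the place where the cover drops in before you turn it to the stop. Let go, and leave everything else on the worktop as it is.

Things in the scene. Friction and masses are not known exactly. Their poses are not given: they have to be found in the camera images.
- base: Lower half of the canister: round, steel, 82 mm across, upright, stuck fast to the worktop by a black rubber foot 92 mm across. Origin: centre of its underside, on the worktop; z up. Bore 53 mm across. Shoulder at 32 mm; above it a narrower fixed neck up to 55 mm. The neck was fitted at any turn: this body's yaw says nothing about where the neck's entry gaps are.
- inner_floor (a point): Centre of the lower half's inner floor, 7 mm above the worktop, where the tin stands.
- neck_top (a point): Centre of the neck's top, 55 mm up. Neck 60 mm across. Round it a bayonet band, out to 72 mm across, flat top at 52.5 mm, cut by three equal entry gaps 120 degrees apart, each 40 degrees wide, open at the top. Lugs not over gaps rest on the band, the cover's rim then 18.5 mm above the shoulder; in the gaps they drop until the rim is 8 mm above it. The gaps' angle is not given: feel or look.
- shoulder (a point): Centre of the flat shoulder, 32 mm up, on which the cover's rim rests when home. From each entry gap a roofed track runs clockwise (seen from above): level to the end of the gap, then falling 8 mm over 48 degrees, then level for 24 degrees to a solid stop. The cover is home on this last level part. 1 to 2 mm of play up and down in the track.
- cover: Upper half of the canister: hollow round steel shell, open below, 82 mm across, 62 mm tall without its grip, 0.15 to 0.3 kg, standing on its open rim on the worktop at the start. Origin: centre of the open rim; z up through the grip; x along the grip's length, y through its thickness. Inside 75 mm across, 58 mm deep. Closed, its origin is 32 mm above the base's origin, on the same axis.
- cover_grip (a point): Middle of the flat upright black grip on top of the cover, 76 mm above the rim; grip 44 mm long (along x), 12 mm thick (along y), from 62 to 90 mm above the rim. Axes as the cover's.
- cover_lugs (a point): Centre of the ring of three inward round lugs inside the cover, 4.5 mm above the rim. Lugs 5 mm thick, 120 degrees apart, one on the cover's +x side; the circle through their tips is 63 mm across, so they clear the neck by 1.7 mm all round. Axes as the cover's.
- tin: Small round closed aluminium tin with a fixed lid: 78 mm tall, body 44 mm across up to 50 mm, lid 46 mm across from 50 to 78 mm. 0.1 to 0.16 kg. It starts standing upright on the worktop. Origin: centre of its underside; z up. Standing in the base its underside is 7 mm above the base's origin and it rises 30 mm out of the neck.
- shaker_salt: Bystander: light grey shaker with a black band, 44 mm across, 89 mm tall, standing behind the work. Origin: centre of its underside.
- match_box: Bystander: match box, 34 x 54 x 14 mm, lying near the front edge. Origin: centre of its underside.
- flask: Bystander: conical glass flask, 69 mm across, 105 mm tall, at the right. Origin: centre of its underside.
- bulb_jar_0: Bystander: little round glass bottle lying down, 65 x 86 x 62 mm, at the right. Origin: centre of its underside.
- bulb_jar_1: Bystander: little round glass bottle with a yellow stopper lying down, 62 x 82 x 58 mm, at the right. Origin: centre of its underside.
There are look-alikes about, which are no part of the job. What is shaped like the tin but blue or purple is not meant. What is shaped like the base but blue is not meant.

How it is judged (in metres and radians):
On the way, in this order (a step that is already met when the one before it is completed fails the run):
1. the tin stands upright on the floor of the lower half, released (z of tin in the frame of base below 0.011 m and horizontal distance between tin and base below 0.012 m and angle between tin's own z axis and vertical below 0.12 rad and contact force between the fingers and tin below 0.05 N), for 0.2 s.
2. the cover is turned home over the tin (z of cover in the frame of base below 0.0345 m and horizontal distance between cover and base below 0.004 m and angle between the z axis of cover and the z axis of base, either way round below 0.06 rad), for 0.2 s.
At the end, for the whole second after the job is handed in: The tin stands upright (0.12 rad) on the inner floor of the lower half, within 12 mm of its axis; the cover is turned home over it: rim within 2.5 mm of the shoulder, 4 mm of the axis, upright within 0.06 rad, at rest (z of cover in the frame of base between 0.029 and 0.0345 m and horizontal distance between cover and base below 0.004 m and angle between cover's own z axis and vertical below 0.06 rad and z of tin in the frame of base below 0.011 m and horizontal distance between tin and base below 0.012 m and angle between tin's own z axis and vertical below 0.12 rad and linear speed of cover below 0.02 m/s and angular speed of cover below 0.2 rad/s); the robot touches nothing.
It fails at once if a bystander (shaker, match box, flask or glass bottle) is moved by more than 30 mm (distance of any of shaker_salt, match_box, flask, bulb_jar_0, bulb_jar_1 from where it was at the start of the episode above 0.03 m).
It also fails if it takes over 70 s, if anything falls off the work surface, if the arm or the gripper's body presses on something with over 40 N, if the wrist force passes 120 N, or if a joint passes its speed limit or range.

ROBOT

A 6-joint arm with a two-finger parallel gripper is mounted at the origin on a cart in front of the work surface, level with it; the furniture and walls round the work are solid. World frame = base frame: x ahead of the robot, y to its left, z up, the work surface at z = 0. Lengths are in mm, angles in rad, forces in N, time in s.
With the tool pointing down it reaches from about 300 to 750 mm from the base axis. Payload 8.5 kg.
Tool frame: the origin (TCP) lies at the very end of the fingers, on their centre line; the grasp point (between the pads) lies env.hold_point_z behind it (env.hold_point_z is the distance from the TCP to the grasp point, in mm); z points along the fingers, y is the line along which they close (so a half turn about z gives the same grasp; the last joint's range is limited). The gripper opens to 88 mm and grips with 3 to 60 N. Pads are 18 mm wide; open, the fingers measure 123 mm over their backs; the gripper's body (75 mm by 187 mm) begins 45 mm behind the grasp point.
Start: joints at [-1.533, 0.381, 1.297, -0, 1.464, -0.215], TCP at [137.559, -532.502, 238.748] pointing down, gripper open.
Joint ranges: [-3.11, 3.11], [-0.89, 2.33], [0.22, 2.48], [-1.42, 4.56], [0.17, 2.85], [-2.88, 2.88]. Speed limits (rad/s): [2.39, 2.39, 3.14, 3.14, 3.14, 3.14].

INTERFACE

Orientations are given as a rotation vector (axis times angle).
In Python, from station import env, camera, camera_model, order gives the robot as it stands.
- The arm moves only by the tool drive_tool, never from a script. Its argument "rows" is a list of rows, each a list of 5 numbers: the shift along the world's x, y, z in m, then the turn about the world's z in rad, then the opening, from 0 (shut) to 1 (fully open). In form: [[x, y, z, turn, gripper], ...]. A call has 1 to 20 rows; each row is the pose to reach, as a shift and turn from the pose commanded when the call began; what a row does not reach only later rows make up. A row lasts 1/12 s, in which the tool goes at most 41.7 mm and 7.16 degrees, less where a joint would pass 70% of its speed; a pose out of reach is approached as far as the arm can. A call with a gripper value outside its range is refused whole. The fingers move at their own pace and stop on an object; the grip force is fixed at half the most. Time passes only in rows, so rows that repeat a pose let the fingers close. It gives the time, the measured TCP pose, the force, the opening and the grip force at its end, in the units of the state.
- env.read_state(): the state, without advancing time (a new reading comes with each control period).
- camera(name): name is "side" or "top" or "wrist"; returns the picture (480x640x3 uint8, blue, green, red); there is no depth.
- camera_model(name): a dict with "K" (3x3 intrinsics, pixels), "distortion" ([k1, k2, p1, p2, k3] as OpenCV has them; the pictures are not rectified), "cam_to_world" (4x4, takes a point from camera to world coordinates). Camera axes: x right, y down, z forward; pixel columns grow to the right and rows downward; lengths in mm; the calibration is good to about 2 mm. A picture is of the moment at which its call begins: read the wrist's pose just before it. camera_model takes no time and is no camera call; for the wrist camera it gives the pose at the moment of the call.
- order.close_job(): hands the job in; it is judged then, once.
The state is a dict: "t": time; "q": joint angles; "qvel": joint speeds; "joint_efforts": joint torques, N m; "tool_pos": TCP position; "ee_rot": TCP orientation; "ft_force": force on the tool from outside, world axes, zero at the start; "torque": the same for the moment, N m; "grip_width": finger opening in mm; "grip_force": force on a finger pad.
Only numpy, scipy, OpenCV 4.12 (cv2) and the standard library are available. Lean on these libraries where they do the work, as an engineer would, in place of code of your own. Each camera call takes 0.05 s, during which the arm holds its last target. There are 200 camera calls.

## Working session

There is one attempt and no reset: what is moved stays moved. The work goes in short steps, Python scripts to look and compute and a tool call to move; the robot and the scene stay as the last step left them, time stands still between calls to the robot, and variables do not carry over. Pictures are saved under pics/ and viewed, at most 10 in all, crops included, and the job is handed in when it is done.

Besides the shell and the picture viewer there is one more tool, called as name([rows], argument=value, ...), one row to a line, values as JSON. drive_tool: Moves the arm, as the interface text tells. Its arguments: {"type":"object","properties":{"rows":{"type":"array"}},"required":["rows"]}

```bash
mkdir -p pics; ls
cat > h.py <<'E'
import numpy as np,cv2
from station import env,camera,camera_model,order
def ray(m,px,z):
    K=np.array(m["K"],float);d=np.array(m["distortion"],float);T=np.array(m["cam_to_world"],float)
    u=cv2.undistortPoints(np.array([[px]],float),K,d)[0,0]
    r=T[:3,:3]@np.array([u[0],u[1],1.]);o=T[:3,3]
    return o+r*(z-o[2])/r[2]
def proj(m,p):
    T=np.linalg.inv(np.array(m["cam_to_world"],float));R=T[:3,:3]
    return cv2.projectPoints(np.array(p,float).reshape(-1,1,3),cv2.Rodrigues(R)[0],T[:3,3],np.array(m["K"],float),np.array(m["distortion"],float))[0].reshape(-1,2)
E
python3 - <<'E'
from h import *
for n in("top","side"): cv2.imwrite(f"pics/{n}0.png",camera(n)); print(n,np.round(camera_model(n)["cam_to_world"],2).tolist())
print(env.read_state(),env.hold_point_z)
E
```

```text
pics
top [[-0.01, -1.0, 0.07, 419.75], [-1.0, 0.01, -0.03, -44.24], [0.02, -0.07, -1.0, 1144.14], [0.0, 0.0, 0.0, 1.0]]
side [[-0.96, -0.11, 0.28, 168.85], [-0.3, 0.34, -0.89, 961.59], [-0.0, -0.93, -0.36, 500.54], [0.0, 0.0, 0.0, 1.0]]
{'t': 0.1, 'q': array([-1.53329463e+00,  3.81092529e-01,  1.29813160e+00,  2.35413056e-06,
        1.46357773e+00, -2.15300915e-01]), 'qvel': array([ 5.21345760e-04, -1.02792060e-03, -1.16829262e-03, -8.28281804e-05,
        2.16432268e-04,  2.00733271e-03]), 'joint_efforts': array([ 1.89610524e-03, -4.38655722e+01, -2.24913937e+01,  7.13958638e-02,
        3.41753801e-02, -7.08419930e-05]), 'tool_pos': array([ 137.55381839, -532.27448501,  238.2368885 ]), 'ee_rot': array([-3.11533441e+00, -3.95892620e-01, -1.72230807e-04]), 'ft_force': array([ 0.24961297, -0.66977225, -1.19107257]), 'torque': array([ 0.00275676, -0.01544914, -0.03613471]), 'grip_force': 0.0, 'grip_width': 88.32594243717742} 18.700000000000003
```

View pics/top0.png

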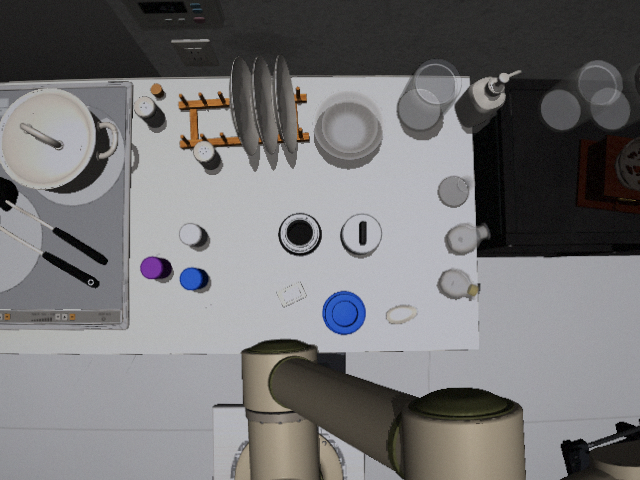

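View pics/side0.png

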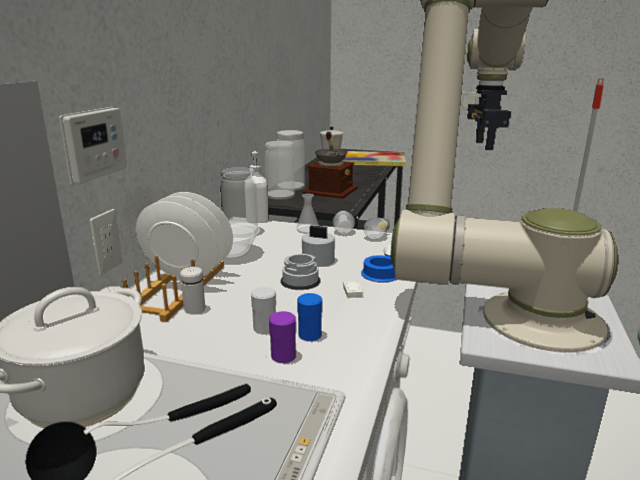

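The top view shows the tin at about (191,234), the base at (300,234) and the cover at (361,234), with its grip running along the image's vertical. An enlarged crop will give better pixel positions.

Run:
```python
from h import *
im=cv2.imread("pics/top0.png")
a=cv2.resize(im[205:285,165:225],None,fx=5,fy=5,interpolation=cv2.INTER_CUBIC)
b=cv2.resize(im[205:265,270:390],None,fx=6,fy=6,interpolation=cv2.INTER_CUBIC)[:, :]
c=np.zeros((600,800,3),np.uint8)
a=cv2.resize(im[215:255,170:220],None,fx=6,fy=6,interpolation=cv2.INTER_CUBIC)
c[:240,:300]=a; c[240:600,:720]=b
cv2.imwrite("pics/crop1.png",c)
m=camera_model("top")
for n,p,z in(("tin",(191.5,231),78),("base",(300,233),55),("cover",(361.5,234),62),("grip",(362,233),90)): print(n,ray(m,p,z).round(1))
```

```text
tin [512.5 184.2  78. ]
base [508.3 -30.5  55. ]
cover [ 504.5 -154.5   62. ]
grip [ 504.3 -152.7   90. ]
```

View pics/crop1.png

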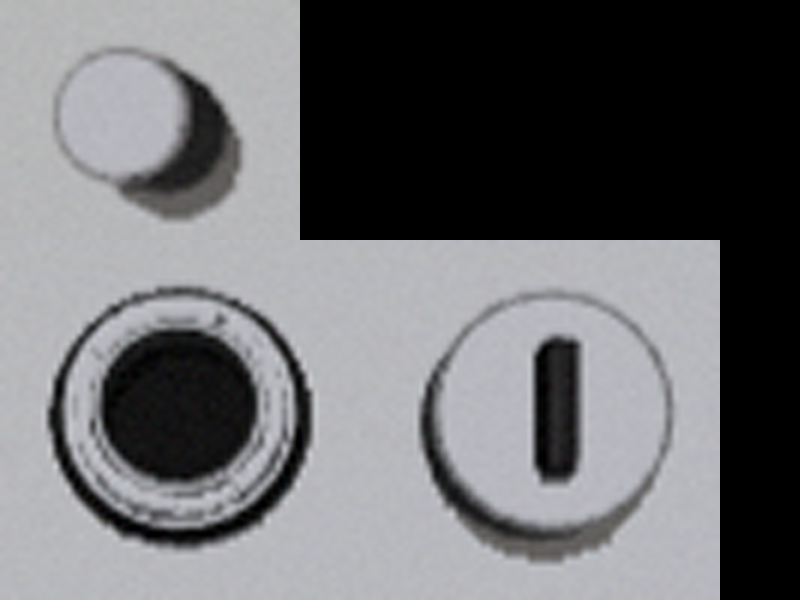

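Crop: the tin's lid is centred at crop (122,115), i.e. image (190.3,234.2). The bore is at (300,232.5) and the cover's disc at (362.6,233.7). The grip lies along image vertical, so the cover's yaw is about 0.

Run:
```python
from h import *
m=camera_model("top")
for n,p,z in(("tin",(190,233.8),78),("base",(299.6,232.2),55),("foot",(299.7,234),2),("cover",(362.3,233.3),62),("rip1",(363,221.8),90),("grip2",(363,245),90)): print(n,ray(m,p,z).round(1))
w=camera_model("wrist");s=env.read_state();T=np.array(w["cam_to_world"]);print(T.round(2).tolist(),np.array(w["K"]).round(0).tolist())
R=cv2.Rodrigues(s["ee_rot"])[0];print("cam in tool",(R.T@(T[:3,3]-s["tool_pos"])).round(1),(R.T@T[:3,2]).round(2))
```

```text
tin [506.9 187.1  78. ]
base [509.9 -29.7  55. ]
foot [510.5 -29.2   2. ]
cover [ 505.9 -156.1   62. ]
rip1 [ 526.4 -155.    90. ]
grip2 [ 480.7 -154.2   90. ]
[[0.25, -0.93, -0.26, 201.29], [-0.97, -0.24, -0.07, -515.08], [-0.0, 0.26, -0.96, 383.75], [0.0, 0.0, 0.0, 1.0]] [[333.0, 0.0, 316.0], [0.0, 333.0, 238.0], [0.0, 0.0, 1.0]]
cam in tool [  66.1   -0.9 -145.5] [-0.26  0.    0.96]
```

drive_tool([
  [0.024,0.033,0,-0.03,1],
  [0.048,0.065,0,-0.06,1],
  [0.071,0.096,0,-0.08,1],
  [0.095,0.128,0,-0.1,1],
  [0.119,0.16,0,-0.12,1],
  [0.143,0.192,0,-0.14,1],
  [0.167,0.225,0,-0.16,1],
  [0.191,0.257,0,-0.18,1],
  [0.215,0.289,0,-0.2,1],
  [0.239,0.321,0,-0.22,1],
  [0.262,0.353,0,-0.24,1],
  [0.286,0.385,0,-0.253,1],
  [0.31,0.417,-0.02,-0.253,1],
  [0.334,0.449,-0.05,-0.253,1],
  [0.358,0.481,-0.07,-0.253,1],
  [0.372,0.502,-0.09,-0.253,1],
  [0.372,0.502,-0.09,-0.253,1],
  [0.372,0.502,-0.09,-0.253,1],
  [0.372,0.502,-0.09,-0.253,1],
])

```text
t: 1.68
tool_pos: [509.4, -30.8, 148.9]
ee_rot: [3.141, 0.0, -0.001]
ft_force: [-0.1, 0.0, -0.3]
grip_width: 88.2
grip_force: 0.0
```

Run:
```python
from h import *
s=env.read_state();im=camera("wrist");m=camera_model("wrist")
print(s["t"],s["tool_pos"],s["ee_rot"],s["q"].round(2),s["ft_force"])
cv2.imwrite("pics/w1.png",im);
import json;json.dump({k:np.array(v).tolist() for k,v in m.items()},open("w1.json","w"))
print(proj(m,[[510,-30,55],[510,-30,32],[555,-30,32]]))
```

```text
1.6833 [509.41962056 -30.83431376 148.93271815] [ 3.14137824e+00  4.22024038e-04 -5.16731704e-04] [-0.29  0.4   1.55 -0.    1.19  1.28] [-0.07025872  0.0253103  -0.26822231]
[[314.23630084 237.675023  ]
 [314.32755785 230.2658474 ]
 [314.20915772 174.19050083]]
```

View pics/w1.png

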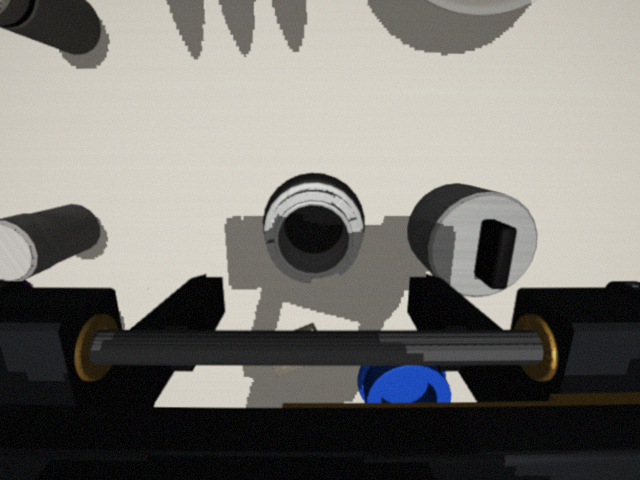

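The wrist picture shows the neck at about (313,232), agreeing with the predicted centre within 1-2 mm. The cover is at about (490,245). I'll enlarge the base to look for the gaps.

Run:
```python
from h import *
import json
m={k:np.array(v) for k,v in json.load(open("w1.json")).items()}
im=cv2.imread("pics/w1.png")
cl=cv2.createCLAHE(4,(4,4))
g=cl.apply(cv2.cvtColor(im,cv2.COLOR_BGR2GRAY)[165:290,255:375])
a=cv2.resize(g,(480,500),interpolation=cv2.INTER_CUBIC)
# polar at z 52.5, r 24..44, theta world 0..360
G=cv2.cvtColor(im,cv2.COLOR_BGR2GRAY)
th=np.radians(np.arange(0,360,1));r=np.arange(24,46,.25)
P=np.array([[510+x*np.cos(t),-30+x*np.sin(t),52.5] for x in r for t in th])
uv=proj(m,P).reshape(len(r),360,2).astype(np.float32)
p=cv2.remap(G,uv[...,0],uv[...,1],cv2.INTER_CUBIC)
p=cv2.resize(cl.apply(p),(800,90))
c=np.zeros((600,800),np.uint8);c[:500,:480]=a;c[505:595]=p
cv2.imwrite("pics/crop2.png",c)
```

```text
(no output)
```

View pics/crop2.png

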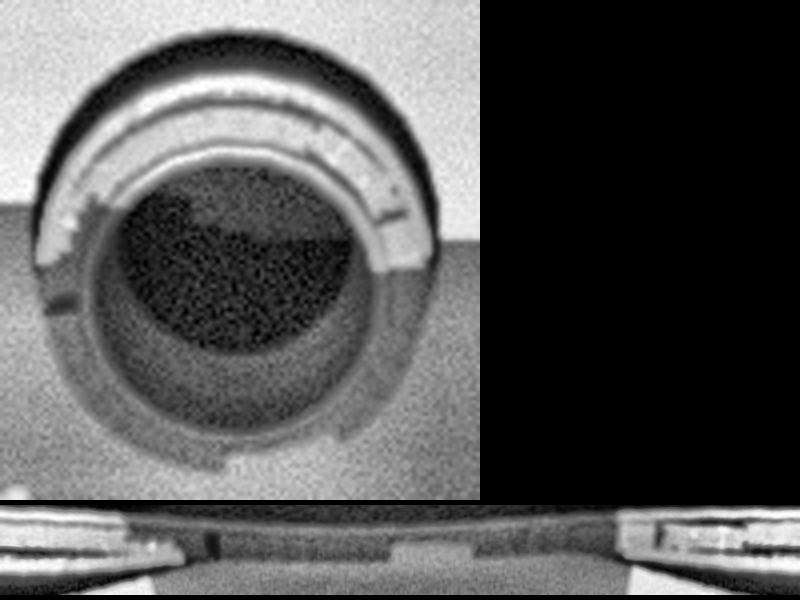

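The polar strip (0-360° world angle) shows one gap from about 175° to 214°. Matching edges appear near 95°, 297° and 335°, so the gap centres are about 75°, 195° and 315°. Next, above the tin.

drive_tool([
  [0,0.035,0,0,1],
  [0,0.072,0,0,1],
  [-0.001,0.108,0,0,1],
  [-0.002,0.145,0,0,1],
  [-0.0025,0.181,0,0,1],
  [-0.0025,0.2175,0,0,1],
  [-0.0025,0.2175,0,0,1],
  [-0.0025,0.2175,0,0,1],
  [-0.0025,0.2175,0,0,1],
])

```text
t: 2.48
tool_pos: [507.4, 185.6, 149.5]
ee_rot: [3.141, -0.002, 0.002]
ft_force: [0.2, 0.1, -0.4]
grip_width: 88.1
grip_force: 0.0
```

Run:
```python
from h import *
s=env.read_state();im=camera("wrist");m=camera_model("wrist")
print(s["t"],s["tool_pos"],s["q"].round(2))
c=im.copy()
t=np.linspace(0,2*np.pi,90)
uv=proj(m,[[507+23*np.cos(a),187+23*np.sin(a),78] for a in t])
cv2.polylines(c,[np.round(uv*16).astype(np.int32)],True,(0,0,255),1,cv2.LINE_AA,4)
print(proj(m,[[507,187,78]]))
u0,v0=proj(m,[[507,187,78]])[0].astype(int)
c=cv2.resize(c[v0-75:v0+75,u0-100:u0+100],(800,600),interpolation=cv2.INTER_CUBIC);print(u0,v0)
cv2.imwrite("pics/w2.png",c)
```

```text
2.4833 [507.35365292 185.62978441 149.52638685] [ 0.13  0.45  1.47 -0.    1.23  1.7 ]
[[313.70065517 247.91294639]]
313 247
```

View pics/w2.png

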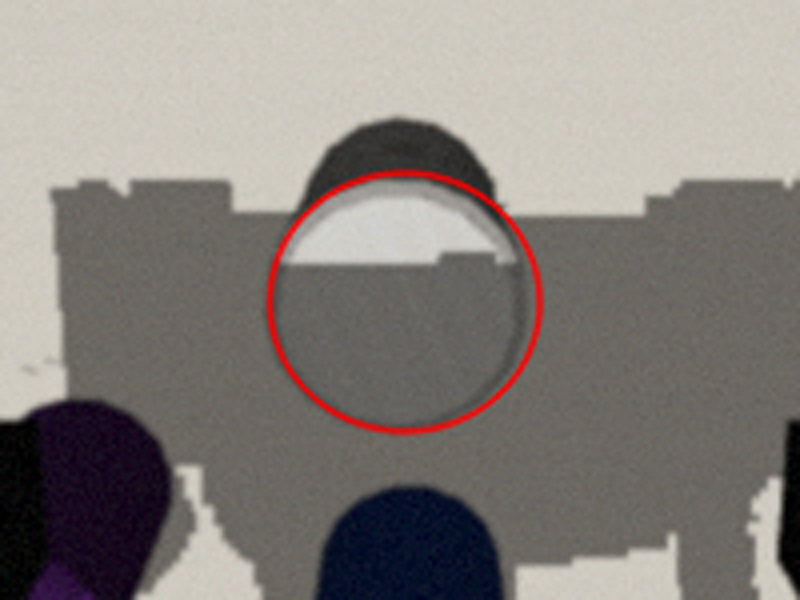

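The predicted lid circle lies on the tin within 1 mm, so I'll descend, grip and lift.

drive_tool([
  [0,0,-0.035,0,1],
  [0,0,-0.07,0,1],
  [0,0,-0.09,0,1],
  [0,0,-0.097,0,1],
  [0,0,-0.097,0,1],
  [0,0,-0.097,0,0],
  [0,0,-0.097,0,0],
  [0,0,-0.097,0,0],
  [0,0,-0.097,0,0],
  [0,0,-0.097,0,0],
  [0,0,-0.097,0,0],
  [0,0,-0.097,0,0],
  [0,0,-0.097,0,0],
  [0,0,-0.077,0,0],
  [0,0,-0.04,0,0],
  [0,0,-0.005,0,0],
  [0,0,-0.005,0,0],
])

```text
t: 3.95
tool_pos: [509.5, 187.5, 149.7]
ee_rot: [-3.14, -0.0, -0.016]
ft_force: [1.3, 0.1, 0.8]
grip_width: 45.3
grip_force: 29.9
```

drive_tool([
  [0,-0.03,0,0,0],
  [0,-0.06,0,0,0],
  [0,-0.09,0,0,0],
  [0,-0.12,0,0,0],
  [0.001,-0.15,0,0,0],
  [0.002,-0.18,0,0,0],
  [0.002,-0.205,0,0,0],
  [0.002,-0.217,0,0,0],
  [0.002,-0.217,0,0,0],
  [0.002,-0.217,0,0,0],
  [0.002,-0.217,0,0,0],
  [0.002,-0.217,0,0,0],
])

```text
t: 4.95
tool_pos: [508.9, -28.7, 143.7]
ee_rot: [-3.141, -0.002, 0.0]
ft_force: [0.2, -0.4, -1.0]
grip_width: 45.4
grip_force: 29.9
```

Run:
```python
from h import *
s=env.read_state();im=camera("wrist");print(s["t"],s["tool_pos"],s["ee_rot"],s["grip_width"],s["ft_force"])
cv2.imwrite("pics/w3.png",im)
```

```text
4.95 [508.94762698 -28.70683326 143.66592131] [-3.14129702e+00 -2.22382555e-03  4.30942783e-04] 45.3557917150405 [ 0.17460105 -0.39780793 -1.03306411]
```

View pics/w3.png

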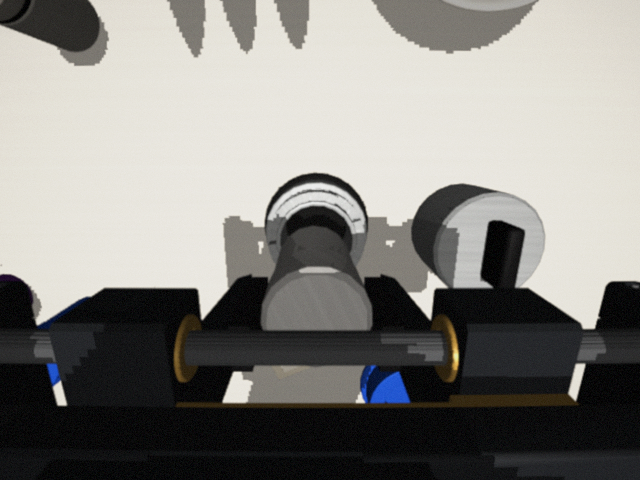

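The tin hangs upright in the fingers over the bore, so I'll lower it and let go.

drive_tool([
  [0,-0.0005,-0.02,0,0],
  [0,-0.001,-0.032,0,0],
  [0,-0.001,-0.042,0,0],
  [0,-0.001,-0.052,0,0],
  [0,-0.001,-0.062,0,0],
  [0,-0.001,-0.072,0,0],
  [0,-0.001,-0.08,0,0],
  [0,-0.001,-0.083,0,0],
  [0,-0.001,-0.0845,0,0],
  [0,-0.001,-0.0845,0,0],
  [0,-0.001,-0.0845,0,0],
])

```text
t: 5.92
tool_pos: [509.3, -30.9, 59.6]
ee_rot: [3.141, 0.0, 0.001]
ft_force: [0.2, -0.4, -1.0]
grip_width: 45.0
grip_force: 29.9
```

drive_tool([
  [0,0,-0.0005,0,0.75],
  [0,0,-0.0005,0,0.75],
  [0,0,-0.0005,0,0.75],
  [0,0,-0.0005,0,0.9],
  [0,0,-0.0005,0,1],
  [0,0,-0.0005,0,1],
  [0,0,0.03,0,1],
  [0,0,0.06,0,1],
  [0,0,0.09,0,1],
  [0,0,0.12,0,1],
  [0,0,0.14,0,1],
  [0,0,0.14,0,1],
  [0,0,0.14,0,1],
])

```text
t: 7.0
tool_pos: [509.1, -31.0, 199.6]
ee_rot: [3.141, -0.0, 0.002]
ft_force: [0.2, 0.3, -0.7]
grip_width: 87.7
grip_force: 0.0
```

Run:
```python
from h import *
s=env.read_state();im=camera("wrist");m=camera_model("wrist");print(s["t"],s["tool_pos"],s["grip_width"],s["ft_force"])
c=im.copy()
t=np.linspace(0,2*np.pi,90)
def circ(c,o,r,col):
    uv=proj(m,[[o[0]+r*np.cos(a),o[1]+r*np.sin(a),o[2]] for a in t]);cv2.polylines(c,[np.round(uv*16).astype(np.int32)],True,col,1,cv2.LINE_AA,4)
circ(c,(509.3,-29.8,85),23,(0,0,255));circ(c,(509.3,-29.8,32),41,(0,255,0));circ(c,(505.9,-156,62),41,(255,0,0))
q=np.array([[x,y] for x,y in((22,6),(22,-6),(-22,-6),(-22,6))])
uv=proj(m,[[505.9+a,-155.5+b,90] for a,b in q]);cv2.polylines(c,[np.round(uv*16).astype(np.int32)],True,(0,0,255),1,cv2.LINE_AA,4)
a=cv2.resize(c[150:350,250:516],(798,600),interpolation=cv2.INTER_CUBIC)
cv2.imwrite("pics/w4.png",a)
```

```text
7.0 [509.14777276 -31.01523718 199.61120362] 87.71559284774982 [ 0.24548849  0.28668262 -0.71218727]
```

View pics/w4.png

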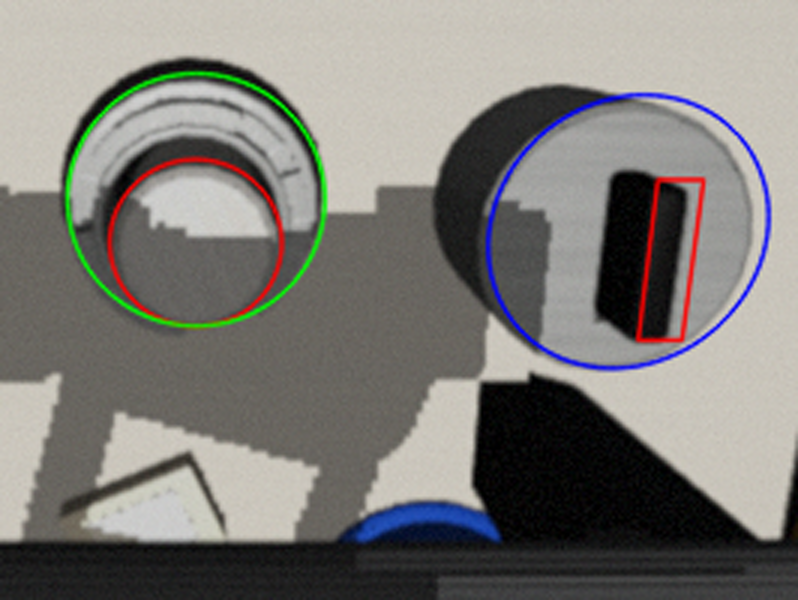

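The tin stands in the base with its lid matching the predicted circle. The cover is about 3 mm nearer than my first estimate, so its y is about -153. Going over the cover with a half turn leaves the wrist range for clockwise turning.

drive_tool([
  [0,-0.02,0,0.12,1],
  [0,-0.04,0,0.24,1],
  [0,-0.06,0,0.36,1],
  [0,-0.08,0,0.48,1],
  [-0.003,-0.1,0,0.6,1],
  [-0.003,-0.122,0,0.72,1],
  [-0.003,-0.122,0,0.84,1],
  [-0.003,-0.122,0,0.96,1],
  [-0.003,-0.122,0,1.08,1],
  [-0.003,-0.122,0,1.2,1],
  [-0.003,-0.122,0,1.32,1],
  [-0.003,-0.122,0,1.44,1],
  [-0.003,-0.122,0,1.56,1],
  [-0.003,-0.122,0,1.68,1],
  [-0.003,-0.122,0,1.8,1],
  [-0.003,-0.122,0,1.92,1],
  [-0.003,-0.122,0,2.04,1],
  [-0.003,-0.122,0,2.16,1],
  [-0.003,-0.122,0,2.28,1],
  [-0.003,-0.122,0,2.4,1],
])

```text
t: 8.72
tool_pos: [505.5, -152.7, 197.3]
ee_rot: [-1.129, -2.928, -0.001]
ft_force: [-0.3, 0.2, 0.4]
grip_width: 88.3
grip_force: 0.0
```

drive_tool([
  [0,0,-0.01,0.12,1],
  [0,0,-0.02,0.24,1],
  [0,0,-0.03,0.36,1],
  [0,0,-0.04,0.48,1],
  [0,0,-0.04,0.6,1],
  [0,0,-0.04,0.72,1],
  [0,0,-0.04,0.742,1],
  [0,0,-0.04,0.742,1],
  [0,0,-0.04,0.742,1],
  [0,0,-0.04,0.742,1],
])

```text
t: 9.55
tool_pos: [505.9, -152.9, 158.8]
ee_rot: [-0.004, -3.141, -0.001]
ft_force: [0.2, 0.0, 0.9]
grip_width: 88.5
grip_force: 0.0
```

Run:
```python
from h import *
s=env.read_state();im=camera("wrist");m=camera_model("wrist");print(s["t"],s["tool_pos"],s["ee_rot"],s["q"].round(2))
c=im.copy()
t=np.linspace(0,2*np.pi,90)
def circ(c,o,r,col):
    uv=proj(m,[[o[0]+r*np.cos(a),o[1]+r*np.sin(a),o[2]] for a in t]);cv2.polylines(c,[np.round(uv*16).astype(np.int32)],True,col,1,cv2.LINE_AA,4)
circ(c,(505.9,-153,62),41,(255,0,0))
q=np.array([[x,y] for x,y in((22,6),(22,-6),(-22,-6),(-22,6))])
uv=proj(m,[[505.9+a,-153+b,90] for a,b in q]);cv2.polylines(c,[np.round(uv*16).astype(np.int32)],True,(0,0,255),1,cv2.LINE_AA,4)
u,v=proj(m,[[505.9,-153,62]])[0].astype(int);print(u,v)
a=cv2.resize(c[v-75:v+75,u-100:u+100],(800,600),interpolation=cv2.INTER_CUBIC)
cv2.imwrite("pics/w5.png",cv2.convertScaleAbs(a,alpha=1.3,beta=20))
```

```text
9.55 [ 505.907343   -152.91551826  158.84168243] [-3.52677976e-03 -3.14092728e+00 -6.36574157e-04] [-0.52  0.42  1.49  0.    1.24 -2.09]
315 242
```

View pics/w5.png

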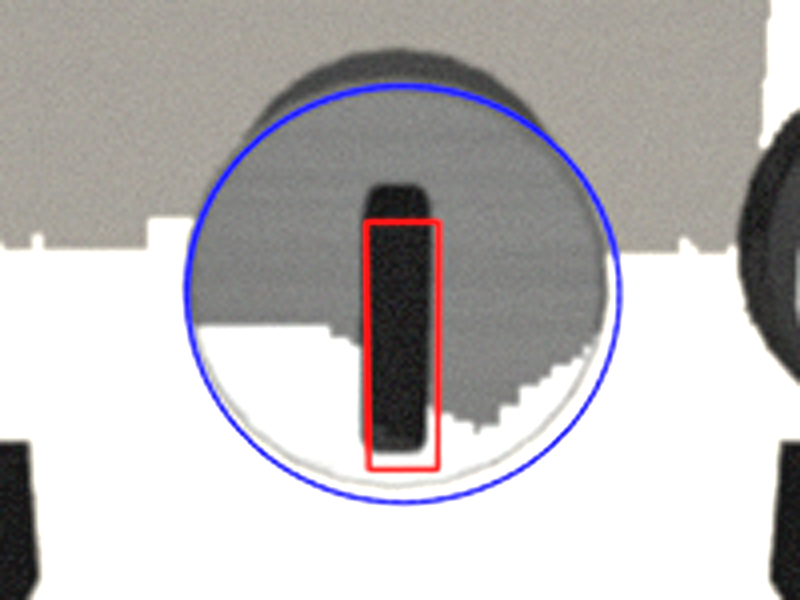

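The grip lies straight along x, with its end about 2-3 mm toward -x of my overlay, so the cover is at about (504.5,-153.5). I'll grip it and lift.

drive_tool([
  [-0.0015,-0.0005,-0.03,0,1],
  [-0.0015,-0.0005,-0.06,0,1],
  [-0.0015,-0.0005,-0.085,0,1],
  [-0.0015,-0.0005,-0.093,0,1],
  [-0.0015,-0.0005,-0.093,0,0.6],
  [-0.0015,-0.0005,-0.093,0,0.4],
  [-0.0015,-0.0005,-0.093,0,0.3],
  [-0.0015,-0.0005,-0.093,0,0.2],
  [-0.0015,-0.0005,-0.093,0,0.1],
  [-0.0015,-0.0005,-0.093,0,0.0],
  [-0.0015,-0.0005,-0.093,0,0.0],
  [-0.0015,-0.0005,-0.093,0,0.0],
  [-0.0015,-0.0005,-0.093,0,0.0],
  [-0.0015,-0.0005,-0.093,0,0.0],
])

```text
t: 10.77
tool_pos: [504.6, -153.5, 66.3]
ee_rot: [0.0, -3.142, -0.0]
ft_force: [-0.1, 0.2, 0.6]
grip_width: 23.7
grip_force: 0.0
```

drive_tool([
  [0,0,0,0,0],
  [0,0,0,0,0],
  [0,0,0,0,0],
  [0,0,0,0,0],
  [0,0,0,0,0],
  [0,0,0.02,0,0],
  [0,0,0.05,0,0],
  [0,0,0.08,0,0],
  [0,0,0.105,0,0],
  [0,0,0.115,0,0],
  [0,0,0.115,0,0],
  [0,0,0.115,0,0],
  [0,0,0.115,0,0],
])

```text
t: 11.85
tool_pos: [504.0, -153.2, 180.0]
ee_rot: [0.0, -3.14, -0.002]
ft_force: [0.3, 0.8, -1.7]
grip_width: 11.7
grip_force: 29.9
```

drive_tool([
  [0,0.02,0,-0.08,0],
  [0.001,0.04,0,-0.16,0],
  [0.002,0.06,0,-0.24,0],
  [0.003,0.08,0,-0.32,0],
  [0.0038,0.1,0,-0.4,0],
  [0.0038,0.115,0,-0.5,0],
  [0.0038,0.1233,0,-0.6,0],
  [0.0038,0.1233,0,-0.7,0],
  [0.0038,0.1233,0,-0.785,0],
  [0.0038,0.1233,0,-0.785,0],
  [0.0038,0.1233,0,-0.785,0],
  [0.0038,0.1233,0,-0.785,0],
])

```text
t: 12.85
tool_pos: [508.1, -30.3, 180.6]
ee_rot: [-1.198, -2.903, 0.0]
ft_force: [-0.4, -0.3, -2.3]
grip_width: 11.8
grip_force: 29.9
```

Run:
```python
from h import *
s=env.read_state();print(s["t"],s["tool_pos"],s["ee_rot"],s["q"].round(2),s["grip_width"],s["ft_force"],s["torque"])
cv2.imwrite("pics/s5.png",cv2.resize(camera("side")[180:330,200:400],(800,600),interpolation=cv2.INTER_CUBIC))
```

```text
12.85 [508.1367136  -30.28289937 180.59126761] [-1.19754257e+00 -2.90298252e+00  2.79199702e-04] [-0.29  0.36  1.51 -0.    1.27 -1.08] 11.832967549765584 [-0.42259399 -0.34103157 -2.26692276] [-0.03042397 -0.16873567 -0.03711943]
```

drive_tool([
  [0,0,-0.015,0,0],
  [0,0,-0.03,0,0],
  [0,0,-0.045,0,0],
  [0,0,-0.055,0,0],
  [0,0,-0.061,0,0],
  [0,0,-0.061,0,0],
  [0,0,-0.061,0,0],
])

```text
t: 13.48
tool_pos: [508.5, -30.3, 120.5]
ee_rot: [1.201, 2.903, 0.0]
ft_force: [-0.3, 0.0, -2.3]
grip_width: 11.8
grip_force: 29.9
```

drive_tool([
  [0,0,-0.002,0,0],
  [0,0,-0.004,0,0],
  [0,0,-0.006,0,0],
  [0,0,-0.006,0,0],
  [0,0,-0.006,0,0],
])

```text
t: 13.9
tool_pos: [510.4, -31.5, 116.7]
ee_rot: [1.198, 2.896, -0.001]
ft_force: [0.9, -4.0, 11.7]
grip_width: 11.7
grip_force: 30.0
```

The cover rests at band height. Its grip looks the same after a half turn, so the lugs are probably 60° off the gaps. I'll ease up, turn 60° clockwise and feel again.

drive_tool([
  [0,0,0.006,0,0],
  [0,0,0.006,-0.1,0],
  [0,0,0.006,-0.2,0],
  [0,0,0.006,-0.3,0],
  [0,0,0.006,-0.4,0],
  [0,0,0.006,-0.5,0],
  [0,0,0.006,-0.6,0],
  [0,0,0.006,-0.7,0],
  [0,0,0.006,-0.8,0],
  [0,0,0.006,-0.9,0],
  [0,0,0.006,-1.0,0],
  [0,0,0.006,-1.047,0],
  [0,0,0.006,-1.047,0],
  [0,0,0.006,-1.047,0],
])

```text
t: 15.07
tool_pos: [508.3, -30.1, 120.4]
ee_rot: [2.49, 1.916, 0.0]
ft_force: [0.2, 0.3, -1.9]
grip_width: 11.9
grip_force: 30.0
```

drive_tool([
  [0,0,-0.002,0,0],
  [0,0,-0.004,0,0],
  [0,0,-0.006,0,0],
  [0,0,-0.006,0,0],
  [0,0,-0.006,0,0],
])

```text
t: 15.48
tool_pos: [508.6, -30.0, 114.1]
ee_rot: [-2.491, -1.914, -0.001]
ft_force: [1.8, 1.8, -3.8]
grip_width: 11.7
grip_force: 30.0
```

It is past band height with no contact force, so the lugs are in the gaps. Down to the floor.

drive_tool([
  [0,0,-0.003,0,0],
  [0,0,-0.005,0,0],
  [0,0,-0.007,0,0],
  [0,0,-0.0085,0,0],
  [0,0,-0.01,0,0],
  [0,0,-0.01,0,0],
  [0,0,-0.01,0,0],
])

```text
t: 16.07
tool_pos: [509.0, -29.9, 105.4]
ee_rot: [2.49, 1.913, 0.003]
ft_force: [0.7, 5.7, 10.5]
grip_width: 12.1
grip_force: 30.0
```

drive_tool([
  [0,0.001,0.0005,-0.04,0],
  [0,0.001,0.0005,-0.09,0],
  [0,0.001,0.0005,-0.14,0],
  [0,0.001,0.0005,-0.19,0],
  [0,0.001,0.0005,-0.24,0],
  [0,0.001,0.0,-0.29,0],
  [0,0.001,-0.0005,-0.34,0],
  [0,0.001,-0.0005,-0.34,0],
])

```text
t: 16.73
tool_pos: [509.5, -29.7, 105.1]
ee_rot: [2.778, 1.461, 0.004]
ft_force: [2.0, 2.1, 10.6]
grip_width: 11.6
grip_force: 30.1
```

Run:
```python
from h import *
s=env.read_state();print(s["tool_pos"],s["q"][5],s["ft_force"],s["torque"])
```

```text
[509.51317154 -29.74187742 105.11326165] 0.312703447640431 [ 1.99814816  2.09402042 10.59469447] [ 0.21599233 -0.17742851  0.29075705]
```

drive_tool([
  [0,0,-0.0004,-0.05,0],
  [0,0,-0.0009,-0.1,0],
  [0,0,-0.0014,-0.15,0],
  [0,0,-0.0019,-0.2,0],
  [0,0,-0.0024,-0.25,0],
  [0,0,-0.0029,-0.3,0],
  [0,0,-0.0034,-0.35,0],
  [0,0,-0.0038,-0.4,0],
  [0,0,-0.0038,-0.4,0],
])

```text
t: 17.48
tool_pos: [509.4, -29.6, 101.4]
ee_rot: [3.014, 0.879, 0.005]
ft_force: [1.5, 2.4, 13.2]
grip_width: 12.0
grip_force: 30.1
```

Run:
```python
from h import *
s=env.read_state();print(s["tool_pos"],s["q"][5],s["ft_force"],s["torque"])
```

```text
[509.40639598 -29.59724479 101.43021765] 0.7131326629051882 [ 1.49412402  2.35897567 13.15353285] [ 0.48687544 -0.13774057 -0.10423865]
```

Following the ramp nicely (3.7 mm down). Continuing.

drive_tool([
  [0,0,-0.0004,-0.05,0],
  [0,0,-0.0009,-0.1,0],
  [0,0,-0.0014,-0.15,0],
  [0,0,-0.0019,-0.2,0],
  [0,0,-0.0024,-0.25,0],
  [0,0,-0.0029,-0.3,0],
  [0,0,-0.0034,-0.35,0],
  [0,0,-0.0039,-0.4,0],
  [0,0,-0.0043,-0.45,0],
  [0,0,-0.0043,-0.5,0],
  [0,0,-0.0043,-0.5,0],
])

```text
t: 18.4
tool_pos: [510.4, -29.7, 97.7]
ee_rot: [3.137, 0.107, 0.01]
ft_force: [4.4, 3.4, 15.9]
grip_width: 11.8
grip_force: 30.1
```

Run:
```python
from h import *
s=env.read_state();print(s["tool_pos"],s["q"][5],s["ft_force"],s["torque"])
```

```text
[510.36465057 -29.71413745  97.74778099] 1.2126533449315695 [ 4.37524934  3.35911331 15.88826522] [ 0.44654175 -0.38395704  0.43789033]
```

At home height (about 7.7 mm down). Now to the stop.

drive_tool([
  [0.001,0,0,-0.05,0],
  [0.001,0,0,-0.1,0],
  [0.001,0,0,-0.15,0],
  [0.001,0,0,-0.2,0],
  [0.001,0,0,-0.2,0],
])

```text
t: 18.82
tool_pos: [510.7, -29.8, 97.5]
ee_rot: [3.133, -0.207, 0.007]
ft_force: [1.4, 1.6, 15.5]
grip_width: 11.8
grip_force: 30.0
```

Run:
```python
from h import *
s=env.read_state();print(s["tool_pos"],s["q"][5],s["ft_force"],s["torque"])
```

```text
[510.66837603 -29.76691489  97.54896107] 1.4133033867334817 [ 1.35191145  1.59385079 15.48058599] [0.3151559  0.04761503 0.36098907]
```

drive_tool([
  [0,0,0,-0.04,0],
  [0,0,0,-0.08,0],
  [0,0,0,-0.12,0],
  [0,0,0,-0.16,0],
  [0,0,0,-0.16,0],
  [0,0,0,-0.16,0],
])

```text
t: 19.32
tool_pos: [510.6, -29.6, 97.5]
ee_rot: [3.108, -0.452, 0.007]
ft_force: [1.9, 2.9, 15.9]
grip_width: 12.6
grip_force: 31.3
```

Run:
```python
from h import *
s=env.read_state();print(s["tool_pos"],s["q"][5],s["ft_force"],s["torque"])
```

```text
[510.60583554 -29.58799624  97.50363735] 1.5704267620205283 [ 1.85330756  2.91995123 15.8869456 ] [ 0.40909311 -0.07542741  0.67929354]
```

The torque rises and the grip starts twisting in the pads, so this is the stop. I'll unload, let go and rise.

drive_tool([
  [0,0,0.001,0.03,0],
  [0,0,0.002,0.05,0],
  [0,0,0.002,0.05,0],
  [0,0,0.002,0.05,0.3],
  [0,0,0.002,0.05,0.6],
  [0,0,0.002,0.05,0.8],
  [0,0,0.002,0.05,0.8],
  [0,0,0.002,0.05,0.8],
  [0,0,0.03,0.05,0.8],
  [0,0,0.06,0.05,0.8],
  [0,0,0.09,0.05,0.8],
  [0,0,0.12,0.05,0.8],
  [0,0,0.12,0.05,0.8],
  [0,0,0.12,0.05,0.8],
])

```text
t: 20.48
tool_pos: [509.6, -29.3, 216.6]
ee_rot: [3.118, -0.376, 0.004]
ft_force: [-0.5, -0.2, -0.7]
grip_width: 70.7
grip_force: 0.0
```

Run:
```python
from h import *
s=env.read_state();print(s["t"],s["tool_pos"],s["ft_force"],s["grip_width"])
cv2.imwrite("pics/s6.png",cv2.resize(camera("side")[180:330,200:400],(800,600),interpolation=cv2.INTER_CUBIC))
```

```text
20.4833 [509.60447868 -29.2771907  216.60252789] [-0.49127881 -0.19535736 -0.74912331] 70.65405600242384
```

View pics/s6.png

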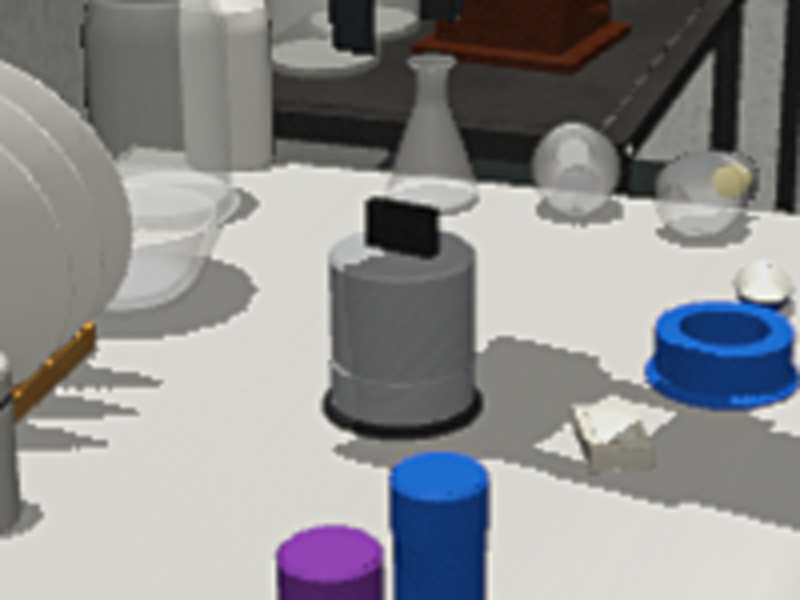

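The picture shows the canister closed, with the rim flush on the shoulder (seam at about (400,380)), and the fingers clear above.

```bash
python3 -c "
from station import order
print(order.close_job())"
```

```text
the job is handed in; nothing more can be done
None
```

I stood the tin in the base, turned the cover clockwise to its stop at home height over it, let go, and handed the job in at about 20 s; I saw no bystander disturbed, and the hand-in returned no verdict.

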